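# Cover the batteries and hold the test hood open

## Task

Get the board tester ready for inspection: first slide the cover of its battery compartment fully home over the two cells, with the hood still down. Then lift the sprung hood by its bow handle and hold it open at 60 degrees from closed, and finish while still holding it there, for it would snap shut if let go. The battery cover stays shut, and the tin, the spool and the screwdriver beside the tester stay where they are.

Things in the scene. Friction and masses are not known exactly. Their poses are not given: they have to be found in the camera images.
- tester: Board tester, fixed: white box 150 x 200 mm, 49 high. Origin: centre of its underside; x to its back (away from the robot at yaw 0), y to its left. Left part (y -20 to 100, x -55 to 75 mm): circuit board under a hinged grey-framed clear hood. Right part (y -100 to -20, x -75 to 75): deck 40 mm high, open bay with two cells in its back half, sliding cover between dark rails (tops 48.5 mm high).
- cover (a joint): Slide of the battery cover along the tester's x, in m: 0 = fully home at the back, compartment covered; grows to 0.05 as it is pulled towards the tester's front. Starts 32 to 48 mm open. Slides stiffly (about 1.2 N) and stays where it is left.
- cover_grip (a point): Middle of the upright grip ridge on the battery cover, 55 mm above the bench. Ridge: 12 mm thick along the tester's x, 36 mm along its y, 20 mm high; the point is 10 mm above the cover's plate and 10 mm under the ridge's top. The grey plate is 60 x 62 mm, its top 45 mm above the bench; the ridge stands in its middle. Axes as the tester's.
- hood (a joint): Hinge of the hood, in rad: 0 = closed, grows as its front edge rises, stop at 1.5. 60 degrees is 1.047. A spring and its weight push it shut at every angle (about 1.6 N at the handle when closed, 3 N at 60 degrees).
- hood_hinge (a point): Middle of the hood's hinge axis, at tester (66, 40, 53) mm; the axis is parallel to the tester's y and stays put. The hood (116 x 116 mm, 8 mm thick frame) reaches from here towards the tester's front; its closed top is 58 mm above the bench.
- hood_bar (a point): Middle of the bow handle's round bar: 12 mm thick, parallel to the hinge, 72 mm clear between its two arms. In the hood's own frame 155 mm in front of the hinge axis and 22 mm above it; closed, it is 75 mm above the bench, its centre 35 mm in front of the hood's front edge, nothing under it but the bench. Turns with the hood.
- tin: Bystander: open round grey tin, 60 mm wide, 28 mm high, standing to the right of the tester's front. Origin: centre of its underside.
- spool: Bystander: blue and grey wire spool, 45 mm wide, 26 mm high, standing to the right of the tester's back. Origin: centre of its underside. A tall microscope (not part of the job; its eyepieces reach 0.38 m above the bench) stands on the bench to the right of the work: keep the arm clear of it.
- driver: Bystander: small screwdriver with green cap, 55 mm long, 20 mm thick, lying to the left of the tester. Origin: centre of its underside.

How it is judged:
On the way, in this order (a step that is already met when the one before it is completed fails the run):
1. the battery cover is fully home, the hood still down (value of joint cover below 0.003 m and value of joint hood below 0.1 rad), for 0.2 s.
2. the hood is held open at 60 degrees (value of joint hood between 0.942 and 1.152 rad), for 0.2 s.
At the end, for the whole second after the job is handed in: The hood is held still (slower than 0.05 rad/s) at 60 degrees, 6 either way, by the fingers at its bow handle (they press on it with more than 0.5 N, grasp point within 70 mm of the bar's middle), and the battery cover is home to 3 mm (all of step 2 and velocity of joint hood between -0.05 and 0.05 rad/s and value of joint cover below 0.003 m and contact force between the fingers and tester above 0.5 N and distance between the grasp point and hood_bar below 0.07 m); the arm keeps its last pose, push and grip.
It fails at once if the hood is raised (over 0.15 rad) while the battery cover is not home (more than 4 mm open) (value of joint hood above 0.15 rad and value of joint cover above 0.004 m).
It fails at once if the tin, the spool or the screwdriver is moved by more than 20 mm (distance of any of tin, spool, driver from where it was at the start of the episode above 0.02 m).
It also fails if it takes over 51 s, if anything falls off the work surface, if the arm or the gripper's body presses on something with over 40 N, if the wrist force passes 120 N, or if a joint passes its speed limit or range.

## Robot

A 6-joint arm with a two-finger parallel gripper is mounted at the origin on a cart in front of the work surface, level with it; the furniture and walls round the work are solid. World frame = base frame: x ahead of the robot, y to its left, z up, the work surface at z = 0. Lengths are in m, angles in rad, forces in N, time in s.
With the tool pointing down it reaches from about 0.25 to 0.725 m from the base axis. Payload 4 kg.
Tool frame: the origin (TCP) lies midway between the tips of the shut fingers; the grasp point (between the pads) lies 19 mm behind it; z points along the fingers, y is the line along which they close (so a half turn about z gives the same grasp; the last joint's range is limited). The gripper opens to 85 mm and grips with 20 to 120 N. Pads are 22 mm wide; open, the fingers measure 114 mm over their backs; the gripper's body (76 mm by 85 mm) begins 54 mm behind the grasp point. The pads swing forward as they close: fully open they stand 13 mm farther back than shut.
Start: joints at [-1.169, 0.241, 0.005, 1.335, 0, 1.571], TCP at [0.196, -0.46, 0.231] pointing down, gripper open.
Joint ranges: [-2.72, 2.72], [-1.05, 1.87], [-1.09, 1.28], [-1.99, 2.15], [-1.42, 1.44], [-3.14, 3.14]. Speed limits (rad/s): [2.79, 2.79, 3.14, 3.14, 3.14, 3.14].

## Interface

Orientations are given as a unit quaternion [x, y, z, w].
In Python, from workcell import bot gives the robot as it stands.
- The arm moves only by the tool move_arm, never from a script. Its argument "motion" is a list of rows, each an object of numbers: "x", "y", "z": the shift along the tool's x, y, z in cm; "yaw": the turn about the tool's z in degrees. A call has 1 to 20 rows; each row is the pose to reach, as a shift and turn from the pose commanded when the call began, along the tool's axes at that moment; what a row does not reach only later rows make up. A row lasts 1/8 s, in which the tool goes at most 62.5 mm and 10.7 degrees, less where a joint would pass 70% of its speed; a pose out of reach is approached as far as the arm can. A call with a gripper value outside its range is refused whole. "gripper" is the opening, from -1 (shut) to 1 (fully open), set as the call begins (left out, the last holds). The fingers move at their own pace and stop on an object; the grip force is fixed at half the most. Time passes only in rows, so rows that repeat a pose let the fingers close. It gives the time, the measured TCP pose, the force, the opening and the grip force at its end, in the units of the state.
- bot.get_obs(): the state, without advancing time (a new reading comes with each control period).
- bot.camera(name): name is "scene" or "side" or "wrist"; returns the picture (400x640x3 uint8, blue, green, red); there is no depth.
- bot.camera_model(name): a dict with "K" (3x3 intrinsics, pixels), "world_from_camera" (4x4, takes a point from camera to world coordinates). Camera axes: x right, y down, z forward; pixel columns grow to the right and rows downward; lengths in m; the calibration is good to about 2 mm. A picture is of the moment at which its call begins: read the wrist's pose just before it. camera_model takes no time and is no camera call; for the wrist camera it gives the pose at the moment of the call.
- bot.job_done(): hands the job in; it is judged then, once.
Trained networks look in the newest picture that a camera, given by its name, has taken for a name from the list of things; names that differ only in an ending like _2 or _b are one class to them, and where a whole thing is asked for, a point or a joint stands for the part that bears it (a point fixed in the world has none). Each returns a list of dicts, best first, with "score" (0 to 1); they miss things now and then, are a little off and sometimes report something else, mostly with a low value. They report only what shows in the picture. A call takes as long as a camera call.
- bot.cut_out(camera, name): "mask" (400x640 bool, what is visible of it) and "centre" ([row, column] in pixels, amid what is visible of it).
The state is a dict: "clock": time; "joint_pos": joint angles; "joint_vel": joint speeds; "tau": joint torques, N m; "eef_pos": TCP position; "tool_rot": TCP orientation; "ft_force": force on the tool from outside, world axes, zero at the start; "ft_torque": the same for the moment, N m; "grip_width": finger opening in m; "grasp_force": force on a finger pad.
Only numpy, scipy, OpenCV 4.12 (cv2) and the standard library are available. Lean on these libraries where they do the work, as an engineer would, in place of code of your own. Each camera call takes 0.05 s, during which the arm holds its last target. There are 200 camera calls.

## Working session

There is one attempt and no reset: what is moved stays moved. The work goes in short steps, Python scripts to look and compute and a tool call to move; the robot and the scene stay as the last step left them, time stands still between calls to the robot, and variables do not carry over. Pictures are saved under pics/ and viewed, at most 10 in all, crops included, and the job is handed in when it is done.

Besides the shell and the picture viewer there is one more tool, called after "Call:" as name([rows], argument=value, ...), one row to a line, values as JSON. move_arm: Moves the arm, as the interface text tells. Its arguments: {"type":"object","properties":{"motion":{"type":"array"},"gripper":{"type":"number"}},"required":["motion"]}

```bash
mkdir -p pics; ls
cat > h.py <<'E'
import numpy as np, cv2
from workcell import bot
def ray(cam,row,col,z):
    m=bot.camera_model(cam);K=np.array(m["K"]);T=np.array(m["world_from_camera"])
    d=T[:3,:3]@np.linalg.solve(K,[col,row,1.]);o=T[:3,3]
    return o+d*(z-o[2])/d[2]
def proj(cam,P):
    m=bot.camera_model(cam);K=np.array(m["K"]);T=np.linalg.inv(np.array(m["world_from_camera"]))
    p=K@(T[:3,:3]@np.asarray(P)+T[:3,3]);return p[:2]/p[2]
E
python3 - <<'E'
from h import *
np.set_printoptions(precision=3,suppress=True)
o=bot.get_obs();print(o["clock"],o["eef_pos"],o["tool_rot"],o["grip_width"])
ims=[]
for c in ("scene","side"):
    im=bot.camera(c).copy()
    for n in ("cover_grip","hood_bar","tester","cover","hood","tin","spool","driver"):
        for r in bot.cut_out(c,n)[:2]:
            print(c,n,round(r["score"],2),np.round(r["centre"]),r["mask"].sum())
    cv2.imwrite(f"pics/{c}0.png",im)
    print(np.array(bot.camera_model(c)["world_from_camera"]))
print(bot.get_obs()["clock"])
E
```

```text
pics
0.0 [ 0.195 -0.46   0.23 ] [ 0.98   0.2   -0.    -0.001] 0.08509544750212188
scene cover_grip 0.82 [207. 364.] 675
scene hood_bar 0.84 [210. 311.] 3157
scene cover 0.91 [204. 365.] 727
scene hood 0.78 [210. 312.] 3244
scene tin 0.56 [230. 426.] 858
scene tin 0.21 [200. 404.] 464
scene spool 0.6 [199. 403.] 428
scene driver 0.63 [231. 264.] 98
[[-0.417 -0.6    0.683 -0.059]
 [-0.909  0.282 -0.308  0.403]
 [-0.008 -0.749 -0.663  0.674]
 [ 0.     0.     0.     1.   ]]
side cover_grip 0.67 [195. 299.] 509
side hood_bar 0.93 [203. 339.] 2414
side hood_bar 0.56 [196. 294.] 483
side tester 0.88 [206. 320.] 4939
side tester 0.68 [178. 266.] 435
side cover 0.8 [197. 297.] 501
side cover 0.22 [223. 369.] 82
side hood 0.95 [205. 338.] 2557
side hood 0.49 [195. 298.] 491
side tin 0.59 [178. 267.] 471
side spool 0.61 [207. 258.] 306
side driver 0.56 [226. 372.] 65
[[ 0.009  0.88  -0.476  0.984]
 [ 1.    -0.012 -0.004  0.112]
 [-0.009 -0.475 -0.88   0.811]
 [ 0.     0.     0.     1.   ]]
0.9
```

Run:
```python
import cv2,numpy as np
a=cv2.imread("pics/scene0.png")[130:280,220:470];b=cv2.imread("pics/side0.png")[130:280,220:420]
a=cv2.resize(a,None,fx=3.2,fy=3.2,interpolation=2);b=cv2.resize(b,None,fx=4,fy=4,interpolation=2)
cv2.imwrite("pics/a.png",a);cv2.imwrite("pics/b.png",b)
```

```text
(no output)
```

View pics/a.png

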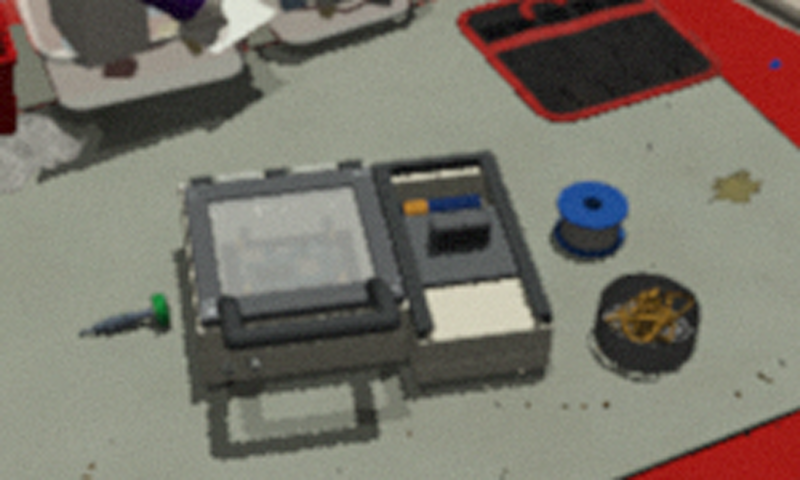

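View pics/b.png

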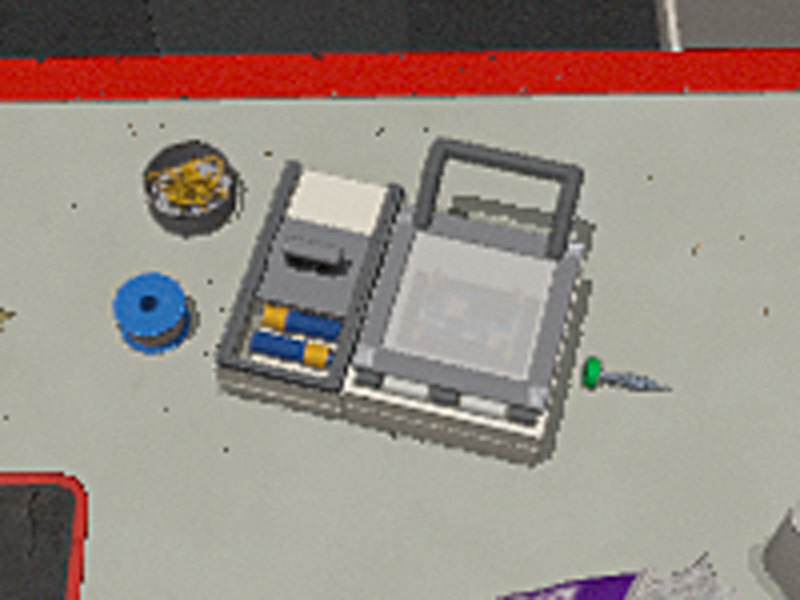

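View pics/scene0.png

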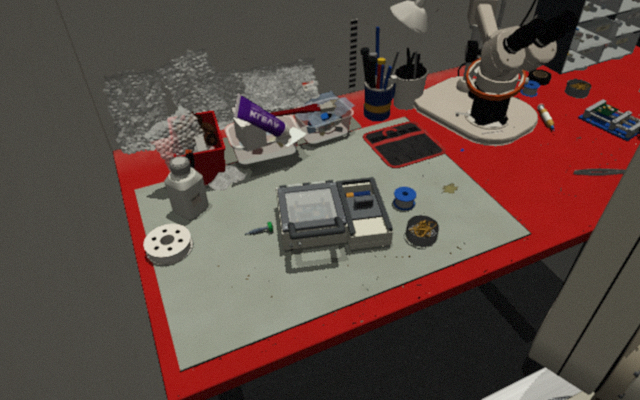

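Run:
```python
from h import *
from scipy.optimize import least_squares
np.set_printoptions(precision=4,suppress=True)
S=lambda u,v:("side",220+u/4,130+v/4); C=lambda u,v:("scene",220+u/3.2,130+v/3.2)
pts=[(S(440,147),(-89,-2,75)),(S(574,174),(-89,82,75)),(S(219,358),(75,-100,48.5)),
(S(336,386),(75,-20,48.5)),(S(508,158),(-89,40,75)),
(C(230,333),(-89,82,75)),(C(392,318),(-89,-2,75)),(C(550,318),(-75,-100,48.5)),(C(493,154),(75,-100,48.5)),(C(376,166),(75,-20,48.5))]
def W(p,l):
    c,s=np.cos(p[2]),np.sin(p[2]);return np.array([p[0]+c*l[0]-s*l[1],p[1]+s*l[0]+c*l[1],l[2]])
def res(p): return np.ravel([proj(a[0],W(p,np.array(l)/1000))-a[1:] for a,l in pts])
r=least_squares(res,[.45,0,0],loss="soft_l1");print(r.x,np.degrees(r.x[2]));print(res(r.x).reshape(-1,2))
for a in (S(317,247),C(460,215)):
    w=ray(a[0],a[2],a[1],.065);p=r.x;c,s=np.cos(p[2]),np.sin(p[2]);d=w-[p[0],p[1],0];print("ridge",w,c*d[0]+s*d[1],-s*d[0]+c*d[1])
print("bar",W(r.x,np.array([-89,40,75])/1000))
for c,n,q in (("scene","tin",(230,426)),("side","tin",(178,267)),("scene","spool",(199,403)),("side","spool",(207,258)),("side","driver",(226,372))):print(n,ray(c,*q,.014))
for x in r.x,:
  for l in ((-.089,.04,.075),(0,-.06,.055)):print(W(x,np.array(l)))
m=bot.camera_model("wrist");print(np.array(m["world_from_camera"]))
```

```text
[ 0.5537  0.1146 -0.2854] -16.349470985316955
[[ 0.7631 -0.5501]
 [ 0.5233  0.2632]
 [-2.1119 -0.8945]
 [ 0.9571  0.3106]
 [ 0.2849  0.4569]
 [ 0.659   1.1387]
 [-1.128   0.4354]
 [ 1.939  -0.64  ]
 [ 1.3764 -1.7277]
 [-1.1746 -1.5777]]
ridge [0.5342 0.0603 0.065 ] -0.0034184957960326744 -0.05749024395906145
ridge [0.5356 0.0578 0.065 ] -0.001413645062490091 -0.0595200376731336
bar [0.4795 0.178  0.075 ]
tin [ 0.4532 -0.0335  0.014 ]
tin [ 0.46   -0.0289  0.014 ]
spool [ 0.5468 -0.0401  0.014 ]
spool [ 0.5467 -0.0464  0.014 ]
driver [0.6036 0.2362 0.014 ]
[0.4795 0.178  0.075 ]
[0.5368 0.057  0.055 ]
[[ 0.3923 -0.889  -0.2363  0.2559]
 [-0.9198 -0.3786 -0.103  -0.4349]
 [ 0.0021  0.2577 -0.9662  0.3749]
 [ 0.      0.      0.      1.    ]]
```

Run:
```python
from h import *
for rc in ((95,418),(140,500),(120,555),(80,480),(80,555)): print(rc,ray("scene",*rc,.0).round(3), ray("scene",*rc,.02).round(3))
for rc in ((20,570),(50,470)): print(rc,ray("scene",*rc,.38).round(3),ray("scene",*rc,.25).round(3))
im=bot.camera("side");cv2.imwrite("pics/side1.png",im)
```

```text
(95, 418) [ 0.904 -0.307  0.   ] [ 0.876 -0.286  0.02 ]
(140, 500) [ 0.642 -0.368  0.   ] [ 0.621 -0.345  0.02 ]
(120, 555) [ 0.653 -0.549  0.   ] [ 0.632 -0.521  0.02 ]
(80, 480) [ 0.9  -0.51  0.  ] [ 0.872 -0.483  0.02 ]
(80, 555) [ 0.809 -0.7    0.   ] [ 0.784 -0.667  0.02 ]
(20, 570) [ 0.452 -0.235  0.38 ] [ 0.678 -0.518  0.25 ]
(50, 470) [ 0.433 -0.036  0.38 ] [ 0.651 -0.23   0.25 ]
```

View pics/side1.png

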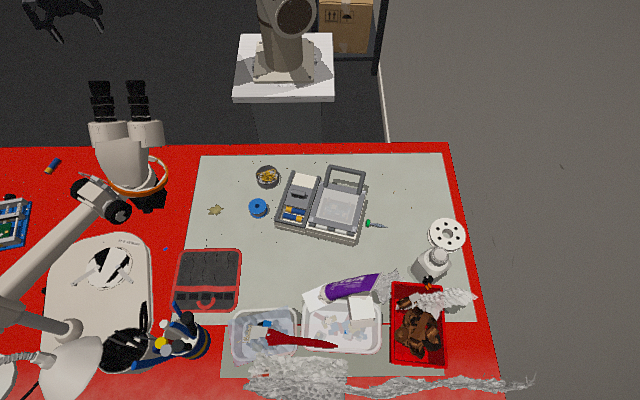

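Run:
```python
from h import *
for rc,z in (((85,100),.38),((85,137),.38),((120,137),.36),((130,162),.3),((165,165),.22),((205,150),.18)): print(rc,ray("side",*rc,z).round(3))
```

```text
(85, 100) [ 0.51  -0.256  0.38 ]
(85, 137) [ 0.511 -0.193  0.38 ]
(120, 137) [ 0.57  -0.189  0.36 ]
(130, 162) [ 0.54  -0.177  0.3  ]
(165, 165) [ 0.561 -0.199  0.22 ]
(205, 150) [ 0.63  -0.231  0.18 ]
```

Call:
move_arm([
  {"x": 4,"y": -5.4,"yaw": -5},
  {"x": 8,"y": -10.8,"yaw": -10},
  {"x": 12,"y": -16.2,"yaw": -15},
  {"x": 15.7,"y": -21.6,"yaw": -20},
  {"x": 19,"y": -25.4,"yaw": -25},
  {"x": 22,"y": -29.2,"yaw": -30},
  {"x": 25.4,"y": -33,"yaw": -35},
  {"x": 28.6,"y": -36.9,"yaw": -40},
  {"x": 31.9,"y": -40.7,"yaw": -45},
  {"x": 36,"y": -39.8,"yaw": -50.6},
  {"x": 40,"y": -38.9,"yaw": -50.6},
  {"x": 44,"y": -38,"z": 3,"yaw": -50.6},
  {"x": 48.1,"y": -37.1,"z": 6,"yaw": -50.6},
  {"x": 48.1,"y": -37.1,"z": 8,"yaw": -50.6},
  {"x": 48.1,"y": -37.1,"z": 8,"yaw": -50.6},
], gripper=-1)

```text
invalid input at $.motion[0]: expected keys x, y, z, yaw
```

Call:
move_arm([
  {"x": 4,"y": -5.4,"z": 0,"yaw": -5},
  {"x": 8,"y": -10.8,"z": 0,"yaw": -10},
  {"x": 12,"y": -16.2,"z": 0,"yaw": -15},
  {"x": 15.7,"y": -21.6,"z": 0,"yaw": -20},
  {"x": 19,"y": -25.4,"z": 0,"yaw": -25},
  {"x": 22,"y": -29.2,"z": 0,"yaw": -30},
  {"x": 25.4,"y": -33,"z": 0,"yaw": -35},
  {"x": 28.6,"y": -36.9,"z": 0,"yaw": -40},
  {"x": 31.9,"y": -40.7,"z": 0,"yaw": -45},
  {"x": 36,"y": -39.8,"z": 0,"yaw": -50.6},
  {"x": 40,"y": -38.9,"z": 0,"yaw": -50.6},
  {"x": 44,"y": -38,"z": 3,"yaw": -50.6},
  {"x": 48.1,"y": -37.1,"z": 6,"yaw": -50.6},
  {"x": 48.1,"y": -37.1,"z": 8,"yaw": -50.6},
  {"x": 48.1,"y": -37.1,"z": 8,"yaw": -50.6},
], gripper=-1)

```text
clock: 2.82
eef_pos: [0.4917, 0.0692, 0.1493]
tool_rot: [0.801, 0.599, -0.002, -0.001]
ft_force: [-0.2, -0.4, -0.0]
grip_width: -0.0001
grasp_force: 0.0
```

Now a wrist-camera look for refinement.

Run:
```python
from h import *
np.set_printoptions(precision=4,suppress=True)
im=bot.camera("wrist").copy();cv2.imwrite("pics/w0.png",im)
o=bot.get_obs();q=o["tool_rot"];th=2*np.arctan2(q[1],q[0]);print(o["eef_pos"],np.degrees(th))
for n,z in (("cover_grip",.06),("hood_bar",.075)):
    for r in bot.cut_out("wrist",n)[:2]: print(n,r["score"],r["centre"],r["mask"].sum(),ray("wrist",*r["centre"],z))
def W(l):
    p=[.5537,.1146,-.2854];c,s=np.cos(p[2]),np.sin(p[2]);return np.array([p[0]+c*l[0]-s*l[1],p[1]+s*l[0]+c*l[1],l[2]])
for l in ((-.002,-.06,.065),(-.089,.04,.075),(-.075,-.1,.0485),(-.075,-.02,.0485)):
    u=proj("wrist",W(l));print(l,u);cv2.circle(im,tuple(int(v) for v in u),4,(0,0,255),-1) if abs(u).max()<2000 else 0
cv2.imwrite("pics/w0m.png",im)
```

```text
[0.4924 0.0693 0.1508] 73.62210472821616
cover_grip 0.58 [195.4, 370.4] 4214 [0.5363 0.0629 0.06  ]
hood_bar 0.92 [73.0, 378.4] 27877 [0.5623 0.1534 0.075 ]
(-0.002, -0.06, 0.065) [370.4892 203.1902]
(-0.089, 0.04, 0.075) [257.7889  72.3316]
(-0.075, -0.1, 0.0485) [287.1865 239.76  ]
(-0.075, -0.02, 0.0485) [284.4491 153.2051]
```

View pics/w0m.png

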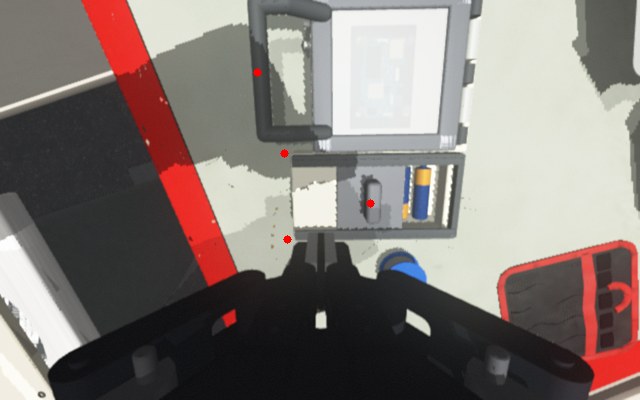

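Call:
move_arm([
  {"x": 0,"y": 0,"z": 5,"yaw": 0},
  {"x": 0,"y": 0,"z": 9.8,"yaw": 0},
  {"x": 0,"y": 0,"z": 9.8,"yaw": 0},
  {"x": 0,"y": 1,"z": 9.8,"yaw": 0},
  {"x": 0,"y": 2,"z": 9.8,"yaw": 0},
  {"x": 0,"y": 2.5,"z": 9.8,"yaw": 0},
  {"x": 0,"y": 3,"z": 9.8,"yaw": 0},
  {"x": 0,"y": 3.5,"z": 9.8,"yaw": 0},
  {"x": 0,"y": 4,"z": 9.8,"yaw": 0},
  {"x": 0,"y": 4.5,"z": 9.8,"yaw": 0},
  {"x": 0,"y": 5,"z": 9.8,"yaw": 0},
])

```text
clock: 4.35
eef_pos: [0.5411, 0.0552, 0.053]
tool_rot: [0.801, 0.599, -0.0, -0.0]
ft_force: [-1.7, 1.5, 0.7]
grip_width: -0.0001
grasp_force: 0.6
```

Call:
move_arm([
  {"x": 0,"y": 0.4,"z": 0,"yaw": 0},
  {"x": 0,"y": 0.8,"z": 0,"yaw": 0},
  {"x": 0,"y": 1.2,"z": 0,"yaw": 0},
])

```text
clock: 4.72
eef_pos: [0.5528, 0.0519, 0.0531]
tool_rot: [0.801, 0.599, -0.0, -0.0]
ft_force: [-0.3, 2.0, -0.6]
grip_width: -0.0001
grasp_force: 0.6
```

Call:
move_arm([
  {"x": 0,"y": 0.3,"z": 0,"yaw": 0},
  {"x": 0,"y": 0.5,"z": 0,"yaw": 0},
])

```text
clock: 4.97
eef_pos: [0.556, 0.0509, 0.053]
tool_rot: [0.801, 0.599, -0.001, -0.001]
ft_force: [-6.9, 3.6, 3.4]
grip_width: -0.0002
grasp_force: 3.7
```

Call:
move_arm([
  {"x": 0,"y": 0.3,"z": 0,"yaw": 0},
  {"x": 0,"y": 0.3,"z": 0,"yaw": 0},
])

```text
clock: 5.22
eef_pos: [0.5562, 0.0508, 0.0529]
tool_rot: [0.8, 0.6, -0.003, -0.003]
ft_force: [-11.1, 4.8, 6.1]
grip_width: 0.0002
grasp_force: 5.8
```

Call:
move_arm([
  {"x": 0,"y": 0,"z": 0,"yaw": 0},
  {"x": 0,"y": -1.5,"z": 0,"yaw": 0},
  {"x": 0,"y": -3,"z": -3,"yaw": 0},
  {"x": 0,"y": -6,"z": -9,"yaw": 0},
  {"x": 0,"y": -9,"z": -12,"yaw": 0},
  {"x": 0,"y": -9,"z": -12,"yaw": 0},
  {"x": 0,"y": -9,"z": -12,"yaw": 0},
], gripper=1)

```text
clock: 6.1
eef_pos: [0.4746, 0.0748, 0.1732]
tool_rot: [0.801, 0.599, 0.0, 0.001]
ft_force: [-0.1, -0.7, 0.2]
grip_width: 0.0852
grasp_force: 0.0
```

Run:
```python
from h import *
np.set_printoptions(precision=4,suppress=True)
o=bot.get_obs();q=o["tool_rot"];th=2*np.arctan2(q[1],q[0]);print(o["eef_pos"],np.degrees(th),o["grip_width"])
im=bot.camera("wrist").copy()
def W(l):
    p=[.5575,.1135,-.2854];c,s=np.cos(p[2]),np.sin(p[2]);return np.array([p[0]+c*l[0]-s*l[1],p[1]+s*l[0]+c*l[1],l[2]])
for l in ((-.089,.04,.075),(-.075,-.1,.0485),(-.075,-.02,.0485),(.075,-.1,.0485)):
    u=proj("wrist",W(l));print(l,W(l),u);cv2.circle(im,tuple(int(v) for v in u),3,(0,0,255),-1)
cv2.imwrite("pics/w1m.png",im)
```

```text
[0.4746 0.0748 0.1732] 73.61448354329661 0.0851744528455503
(-0.089, 0.04, 0.075) [0.4834 0.1769 0.075 ] [293.7683  76.0744]
(-0.075, -0.1, 0.0485) [0.4574 0.0387 0.0485] [313.4817 231.3352]
(-0.075, -0.02, 0.0485) [0.4799 0.1154 0.0485] [312.969  150.4528]
(0.075, -0.1, 0.0485) [ 0.6013 -0.0036  0.0485] [463.4027 231.3234]
```

View pics/w1m.png

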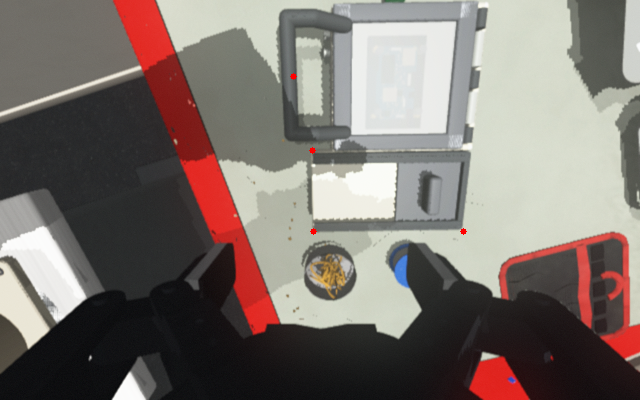

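Call:
move_arm([
  {"x": 4,"y": -1,"z": 0,"yaw": 0},
  {"x": 8,"y": -2.6,"z": 0,"yaw": 0},
  {"x": 10,"y": -2.6,"z": 2,"yaw": 0},
  {"x": 10,"y": -2.6,"z": 6,"yaw": 0},
  {"x": 10,"y": -2.6,"z": 6,"yaw": 0},
  {"x": 10,"y": -2.6,"z": 6,"yaw": 0},
], gripper=-0.25)

```text
clock: 6.9
eef_pos: [0.4776, 0.1779, 0.1132]
tool_rot: [0.801, 0.599, -0.0, -0.0]
ft_force: [0.1, -0.7, -0.4]
grip_width: 0.032
grasp_force: 0.0
```

Run:
```python
from h import *
o=bot.get_obs();print(o["eef_pos"],o["grip_width"],o["ft_force"])
im=bot.camera("wrist").copy();cv2.imwrite("pics/w2.png",im)
u=proj("wrist",[.48,.178,.075]);print(u)
```

```text
[0.47759946 0.17793742 0.11319729] 0.03197567181895613 [ 0.11250204 -0.73778417 -0.44770453]
[321.84503386 222.40169562]
```

View pics/w2.png

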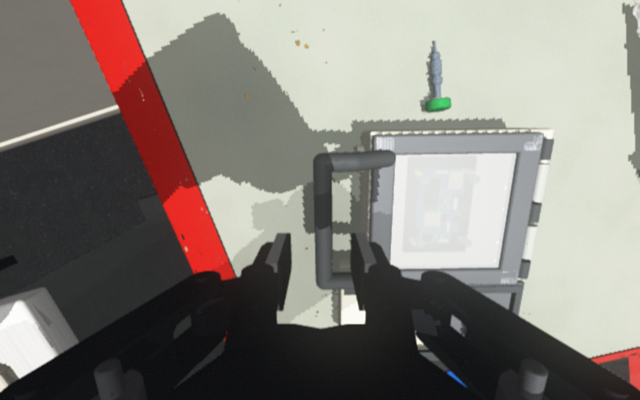

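Call:
move_arm([
  {"x": 0,"y": 0,"z": 2,"yaw": 0},
  {"x": 0,"y": 0,"z": 4,"yaw": 0},
  {"x": 0,"y": 0,"z": 5.8,"yaw": 0},
  {"x": 0,"y": 0,"z": 5.8,"yaw": 0},
])

```text
clock: 7.45
eef_pos: [0.4773, 0.1779, 0.0555]
tool_rot: [0.801, 0.599, -0.0, -0.0]
ft_force: [-1.2, -0.4, -1.0]
grip_width: 0.0319
grasp_force: 0.0
```

Call:
move_arm([
  {"x": 0,"y": 0.2,"z": 0,"yaw": 0},
  {"x": 0,"y": 0.2,"z": 0,"yaw": 0},
  {"x": 0,"y": 0.2,"z": 0,"yaw": 0},
  {"x": 0,"y": 0.2,"z": 0,"yaw": 0},
], gripper=-1)

```text
clock: 7.95
eef_pos: [0.4793, 0.1782, 0.0562]
tool_rot: [0.8, 0.599, 0.001, -0.0]
ft_force: [-3.7, 0.4, 4.5]
grip_width: 0.01
grasp_force: 58.8
```

Call:
move_arm([
  {"x": 0,"y": 0.1,"z": -0.8,"yaw": 0},
  {"x": 0,"y": 0.31,"z": -1.61,"yaw": 0},
  {"x": 0,"y": 0.53,"z": -2.4,"yaw": 0},
  {"x": 0,"y": 0.79,"z": -3.18,"yaw": 0},
  {"x": 0,"y": 1.09,"z": -3.94,"yaw": 0},
  {"x": 0,"y": 1.43,"z": -4.68,"yaw": 0},
  {"x": 0,"y": 1.81,"z": -5.41,"yaw": 0},
  {"x": 0,"y": 2.23,"z": -6.12,"yaw": 0},
  {"x": 0,"y": 2.68,"z": -6.8,"yaw": 0},
  {"x": 0,"y": 3.17,"z": -7.46,"yaw": 0},
  {"x": 0,"y": 3.17,"z": -7.46,"yaw": 0},
])

```text
clock: 9.32
eef_pos: [0.5073, 0.1704, 0.1307]
tool_rot: [0.8, 0.6, -0.001, -0.003]
ft_force: [-6.9, 7.8, 3.1]
grip_width: 0.0097
grasp_force: 58.6
```

Call:
move_arm([
  {"x": 0,"y": 0.53,"z": -0.62,"yaw": 0},
  {"x": 0,"y": 1.08,"z": -1.23,"yaw": 0},
  {"x": 0,"y": 1.67,"z": -1.8,"yaw": 0},
  {"x": 0,"y": 2.28,"z": -2.35,"yaw": 0},
  {"x": 0,"y": 2.93,"z": -2.86,"yaw": 0},
  {"x": 0,"y": 3.59,"z": -3.34,"yaw": 0},
  {"x": 0,"y": 4.28,"z": -3.78,"yaw": 0},
  {"x": 0,"y": 5.0,"z": -4.18,"yaw": 0},
  {"x": 0,"y": 5.73,"z": -4.54,"yaw": 0},
  {"x": 0,"y": 6.48,"z": -4.87,"yaw": 0},
  {"x": 0,"y": 6.48,"z": -4.87,"yaw": 0},
  {"x": 0,"y": 6.48,"z": -4.87,"yaw": 0},
])

```text
clock: 10.82
eef_pos: [0.5698, 0.153, 0.1832]
tool_rot: [0.8, 0.6, 0.002, -0.002]
ft_force: [-13.0, 6.9, 18.6]
grip_width: 0.0099
grasp_force: 61.0
```

Run:
```python
from h import *
o=bot.get_obs();print(o["eef_pos"],o["grip_width"],o["ft_force"],o["grasp_force"])
a=bot.camera("side");b=bot.camera("scene");w=bot.camera("wrist")
T=lambda i,r,c:cv2.resize(i[r:r+125,c:c+200],(400,250),interpolation=2)
cv2.imwrite("pics/end.png",np.vstack([np.hstack([T(a,130,240),T(b,120,240)]),cv2.resize(w,(800,500))[:340]]))
```

```text
[0.56983577 0.15301943 0.18318513] 0.009938746218156332 [-13.00428876   6.85025534  18.61622356] 61.01374804973602
```

View pics/end.png

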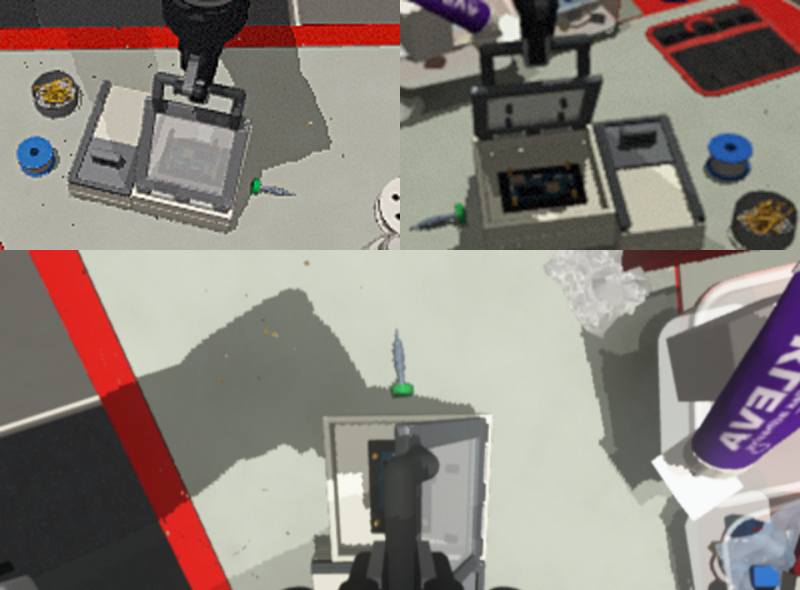

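Call:
move_arm([
  {"x": 0,"y": 0.05,"z": -0.2,"yaw": 0},
  {"x": 0,"y": 0.1,"z": -0.35,"yaw": 0},
  {"x": 0,"y": 0.1,"z": -0.35,"yaw": 0},
  {"x": 0,"y": 0.1,"z": -0.35,"yaw": 0},
  {"x": 0,"y": 0.1,"z": -0.35,"yaw": 0},
  {"x": 0,"y": 0.1,"z": -0.35,"yaw": 0},
])

```text
clock: 11.72
eef_pos: [0.5709, 0.1527, 0.1838]
tool_rot: [0.8, 0.6, 0.0, -0.003]
ft_force: [-6.7, 8.7, 6.1]
grip_width: 0.0099
grasp_force: 59.6
```

```bash
python3 -c "
from workcell import bot
print(bot.job_done())"
```

```text
the job is handed in; nothing more can be done
None
```

I slid the battery cover fully home with the hood down, then lifted the hood and handed the job in at 11.7 s, still gripping the bow handle with the hood at about 59–60° (worked out from the arm's position) and the tin, spool and screwdriver untouched; the judge gave no verdict.

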